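Clear the rice paddle out of the sushi press, then press

ROBOT

A 6-joint arm with a two-finger parallel gripper is mounted at the origin on the work surface. World frame = base frame: x ahead of the robot, y to its left, z up, the work surface at z = 0. Lengths are in m, angles in rad, forces in N, time in s.
With the tool pointing down it reaches from about 0.35 to 0.875 m from the base axis. Payload 4.2 kg.
Tool frame: the origin (TCP) lies on the centre line of the jaws, within the pads' length; the fingertips stand 22 mm ahead of it and the grasp point (between the pads) lies 3 mm ahead of it (ctrl.finger_overhang is the distance from the TCP to the fingertips, in m); z points along the fingers, y is the line along which they close (so a half turn about z gives the same grasp; the last joint's range is limited). The gripper opens to 85 mm and grips with 20 to 120 N. Pads are 22 mm wide; open, the fingers measure 114 mm over their backs; the gripper's body (76 mm by 85 mm) begins 54 mm behind the grasp point. The pads swing forward as they close: fully open they stand 13 mm farther back than shut.
Start: joints at [1.43, 0.385, 0.008, 0, -1.194, -0.259], TCP at [0.243, 0.576, 0.222] pointing down, gripper open.
Joint ranges: [-3.14, 3.14], [-1.21, 2.06], [-1.07, 1.41], [-3.16, 2.05], [-2.99, -0.16], [-3.1, 3.1]. Speed limits (rad/s): [2.79, 2.79, 3.14, 3.14, 3.14, 3.14].

INTERFACE

Orientations are given as a rotation vector (axis times angle).
In Python, from station import ctrl, cams gives the robot as it stands. The module is installed in compiled form; this text tells all that it offers.
- The arm moves only by the tool jog_arm, never from a script. Its argument "increments" is a list that holds one entry, the list of rows, each a list of 7 numbers: the turn, a rotation vector about the tool's x, y, z in degrees, then the shift along the tool's x, y, z in cm, then the opening, from -1 (shut) to 1 (fully open). In form: [[[ax, ay, az, tx, ty, tz, hand], ...]]. A call has exactly 5 rows; each row shifts and turns the commanded pose from where the row before left it, along the tool's axes as they then stand; what a row does not reach is not made up. A row lasts 1/8 s, in which the tool goes at most 62.5 mm and 10.7 degrees, less where a joint would pass 70% of its speed; a pose out of reach is approached as far as the arm can. A call is refused whole if a number of a shift passes 6.25 or a number of a turn 10.7, either way. A call with a gripper value outside its range is refused whole. The fingers move at their own pace and stop on an object; "grip_force" is the grip in N (left out, the last holds). Time passes only in rows, so rows that do not move let the fingers close, or fill a call up. It gives the time, the measured TCP pose, the force, the opening and the grip force at its end, in the units of the state.
- ctrl.sense(): the state, without advancing time (a new reading comes with each control period).
- cams.read_camera(name): name is "scene" or "top"; returns a dict with "frame" (480x640x3 uint8, red, green, blue), "K" (3x3 intrinsics, pixels), "distortion" ([k1, k2, p1, p2, k3] as OpenCV has them; the pictures are not rectified), "view" (4x4, takes a point from world to camera coordinates). Camera axes: x right, y up, looking along -z (the intrinsics and any distortion apply to the point x, -y, -z); pixel columns grow to the right and rows downward; lengths in m; the calibration is good to about 2 mm. A picture is of the moment at which its call begins. There is no depth.
- ctrl.close_job(): hands the job in; it is judged then, once.
The state is a dict: "time": time; "joint_pos": joint angles; "qvel": joint speeds; "joint_efforts": joint torques, N m; "eef_pos": TCP position; "eef_rot": TCP orientation; "ft_force": force on the tool from outside, world axes, zero at the start; "wrist_torque": the same for the moment, N m; "width": finger opening in m; "grip_force": force on a finger pad.
Only numpy, scipy, OpenCV 4.12 (cv2) and the standard library are available. Lean on these libraries where they do the work, as an engineer would, in place of code of your own. Each camera call takes 0.05 s, during which the arm holds its last target. There are 200 camera calls.

TASK

A rice paddle has been left in the sushi press, lying on the mould's lid. Draw it out and lay it gently flat on the middle of the cedar board, along the board's length and right side up; then push the press's stick towards its red mark until you feel the platen bear firmly on the mould, hold it there for a good two seconds without crushing the mould, and let the stick spring back to its centre. Do not knock over the tea cup or the sauce bottle.

Things in the scene. Friction and masses are not known exactly. Their poses are not given: they have to be found in the camera images.
- paddle_mid (a point): wooden rice paddle, 209 mm long: the point half-way along it, 7 mm above its flat underside. x runs from handle to blade, z up. Handle 18 mm wide, 14 thick, from 14 mm ahead of this point to 97 behind; blade 62 wide, 8 thick, from 12 to 97 ahead
- paddle: the same paddle, origin on its underside, 7 mm below paddle_mid; 50 to 100 g, centre of mass about 34 mm ahead. At the start its blade lies on the mould's lid under the platen; the handle sticks out towards the robot, free underneath, within 0.25 rad of the press's x axis
- press: fixed hand press, bed 240 x 240 x 20 mm, open to its -x; origin on the table under the bed's centre, z up. 20 mm posts at x 20, y +-95 mm carry a beam (x -8 to 48, z 190 to 226 mm). On its -y side a white control pod, 90 x 90 x 78 mm, centred at x -90, y -190
- platen (a point): steel platen of the press, 64 (press x) x 96 (y) mm: the centre of its underside. It hangs over the mould, 98 mm above the table when the stick is centred, and moves only up and down, driven by the stick
- mould: pale wooden mould, 100 (x) x 130 (y) mm, fixed in the press's bay, axes as the press's; its rim is 70 mm and its lid's top 72 mm above its origin, which lies under its centre up to 4 mm above or below the table top. The lid is sprung: it yields to the platen from 4 N on, then 1.5 N per mm, at most 16 mm
- knob (a point): centre of the black ball, 36 mm across, on the press's stick, a 12 mm rod that pivots at the top of the pod, 95 mm below this point. Centred, it lies at x -90, y -190, z 180 mm in the press's frame
- stick (a joint): tilt of the stick, rad: 0 centred (sprung), + towards the red mark (press's +y, to the mould): platen goes down; - to the green: up. Stops at -0.28 and 0.75. Pushed sideways, the ball takes up to 5 N until the platen meets the lid (after 34 to 47 mm of ball travel), 3 N more at once, then 0.8 N per mm. Firm is 13 to 17 N; over 20 N crushes
- board_top (a point): cedar board, 300 (its x) x 200 (its y) x 18 mm, fixed flat on the table: the centre of its top face
- teacup_mid (a point): white tea cup, 72 mm across, 68 mm high, standing in front of the pod: its centre, half-way up
- bottle_mid (a point): amber sauce bottle with a red cap, 56 mm across, 150 mm high, standing just beyond the board's +x end: its centre, half-way up
Things that resemble listed ones, but are neither listed nor needed, are in the scene too. What is shaped like the paddle but yellow is not meant.

How it is judged:
On the way, in this order (a step that is already met when the one before it is completed fails the run):
1. the paddle lies flat along the middle of the cedar board, let go (horizontal distance between paddle_mid and board_top below 0.05 m and angle between the x axis of paddle_mid and the x axis of board_top, either way round below 0.35 rad and z of paddle_mid in the frame of board_top between 0 and 0.014 m and angle between paddle_mid's own z axis and vertical below 0.12 rad and contact force between the fingers and paddle below 0.1 N and linear speed of paddle below 0.03 m/s), for 0.2 s.
2. with the stick held over, the platen bears on the mould with 6 to 26 N for 1.5 s (contact force between press and mould between 6 and 26 N and value of joint stick above 0.2 rad), for 1.5 s.
At the end, for the whole second after the job is handed in: The paddle is at rest flat (within 0.12 rad), right side up, on the board, its middle point within 50 mm of the board's centre and its length within 0.35 rad of the board's, let go; the stick is back within 0.08 rad of its centre and still (all of step 1 and value of joint stick between -0.08 and 0.08 rad and velocity of joint stick between -0.1 and 0.1 rad/s); the robot touches nothing.
It fails at once if the mould is crushed (platen force over 32 N) (contact force between press and mould above 32 N).
It fails at once if the paddle is dropped or thrown onto the board (over 0.6 m/s within 30 mm of it) (x of paddle_mid in the frame of board_top between -0.15 and 0.15 m and y of paddle_mid in the frame of board_top between -0.1 and 0.1 m and z of paddle_mid in the frame of board_top below 0.037 m and linear speed of paddle above 0.6 m/s).
It fails at once if the tea cup or the sauce bottle is knocked over (angle between any of teacup_mid, bottle_mid's own z axis and vertical above 0.6 rad).
It also fails if it takes over 72 s, if anything falls off the work surface, if the arm or the gripper's body presses on something with over 40 N, if the wrist force passes 120 N, or if a joint passes its speed limit or range.

## Working session

There is one attempt and no reset: what is moved stays moved. The work goes in short steps, Python scripts to look and compute and a tool call to move; the robot and the scene stay as the last step left them, time stands still between calls to the robot, and variables do not carry over. Pictures are saved under pics/ and viewed, at most 10 in all, crops included, and the job is handed in when it is done.

Besides the shell and the picture viewer there is one more tool, called after "Emit:" as a command line: name --argument value ..., lists and objects as JSON in quotes. jog_arm: Moves the arm, as the interface text tells. Its arguments: {"type":"object","properties":{"increments":{"type":"array","items":{"type":"array","items":{"type":"array","items":{"type":"number"}}}},"grip_force":{"type":"number"}},"required":["increments"]}

```bash
mkdir -p pics; cat > h.py <<'E'
import numpy as np, cv2
from scipy.optimize import least_squares
from station import ctrl, cams
def get(name,f=None):
    c=cams.read_camera(name)
    if f: cv2.imwrite(f,c["frame"][:,:,::-1])
    return c
def proj(c,P):
    P=np.atleast_2d(P); V=np.array(c["view"]); p=P@V[:3,:3].T+V[:3,3]
    p=p*[1,-1,-1]
    return cv2.projectPoints(p.reshape(-1,1,3),np.zeros(3),np.zeros(3),np.array(c["K"],float),np.array(c["distortion"],float))[0][:,0]
def ray(c,uv):
    n=cv2.undistortPoints(np.array([[uv]],float),np.array(c["K"],float),np.array(c["distortion"],float))[0,0]
    V=np.array(c["view"]);R=V[:3,:3]
    return -R.T@V[:3,3], R.T@np.array([n[0],-n[1],-1])
def atz(c,uv,z):
    o,d=ray(c,uv); return o+d*(z-o[2])/d[2]
E
python3 - <<'E'
from h import *
import pickle
d={}
for n in("scene","top"):
    c=get(n,f"pics/{n}0.png"); d[n]=c
    print(n,ray(c,(320,240)))
pickle.dump(d,open("c0.pkl","wb"))
print(ctrl.sense())
E
```

```text
scene (array([0.5180296 , 0.5560617 , 0.92262771]), array([ 0.02856491, -0.53231291, -0.8463503 ]))
top (array([0.32044716, 0.03725008, 1.22202549]), array([ 1.75399994e-01,  1.10110001e-04, -9.84558824e-01]))
{'time': 0.1, 'joint_pos': array([ 1.42961445e+00,  3.85454337e-01,  6.80378827e-03, -4.12643343e-04,
       -1.19400882e+00, -2.58590113e-01]), 'qvel': array([ 0.00185711, -0.00175649,  0.00396785,  0.00166018,  0.0010403 ,
       -0.00094327]), 'joint_efforts': array([-1.46345945e-05, -3.93320239e+01,  1.88926721e+01,  4.19789314e+00,
       -2.63208633e-03,  2.90934722e-06]), 'eef_pos': array([0.24304404, 0.57523934, 0.22056576]), 'eef_rot': array([ 3.07714876e+00, -6.23647471e-01, -4.29495457e-04]), 'ft_force': array([ 0.34806921,  0.85880404, -0.08629256]), 'wrist_torque': array([-0.03085415, -0.00590365, -0.02044905]), 'grip_force': 0.0, 'width': 0.08504626062150815}
```

View pics/scene0.png

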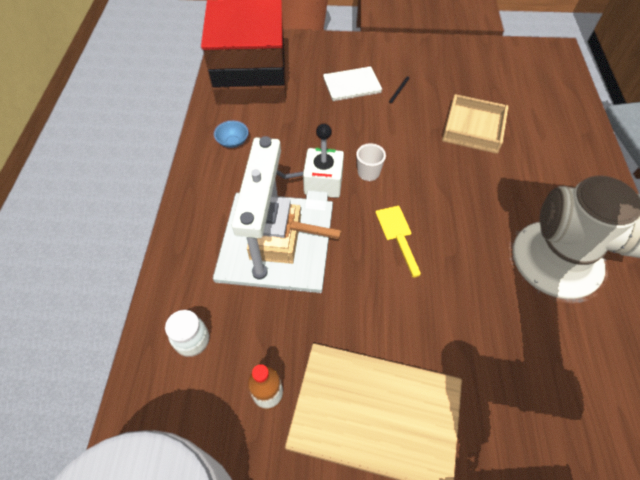

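View pics/top0.png

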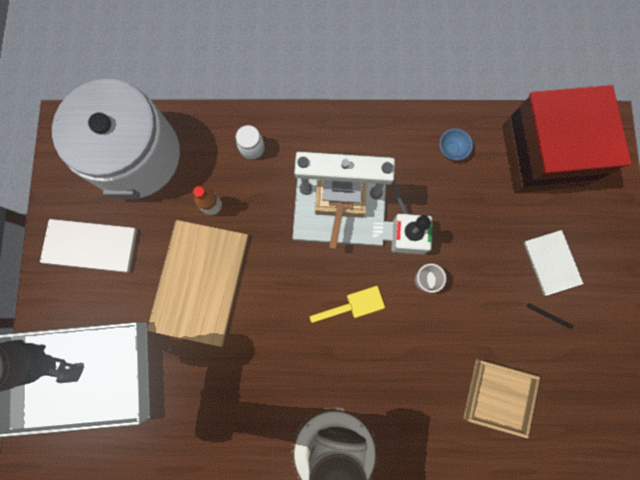

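The scene view shows the press at about (275,240), the knob at (324,131), the brown paddle handle from (295,226) to (339,234), the board at about (378,412), the bottle at (265,385) and the cup at (370,162). The top view shows the board at (200,283), the paddle handle from (342,205) to (333,247), the knob at (423,223), the cup at (431,278) and the bottle at (207,200). I'll enlarge the press in both views.

```bash
python3 - <<'E'
import pickle,cv2,numpy as np
d=pickle.load(open("c0.pkl","rb"))
a=d["scene"]["frame"][120:300,210:410,::-1]; b=d["top"]["frame"][140:300,280:450,::-1]
cv2.imwrite("pics/ca.png",cv2.resize(a,None,fx=3.3333,fy=3.3333,interpolation=cv2.INTER_CUBIC)) 
cv2.imwrite("pics/cb.png",cv2.resize(b,None,fx=3.5,fy=3.5,interpolation=cv2.INTER_CUBIC))
E
```

```text
(no output)
```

View pics/ca.png

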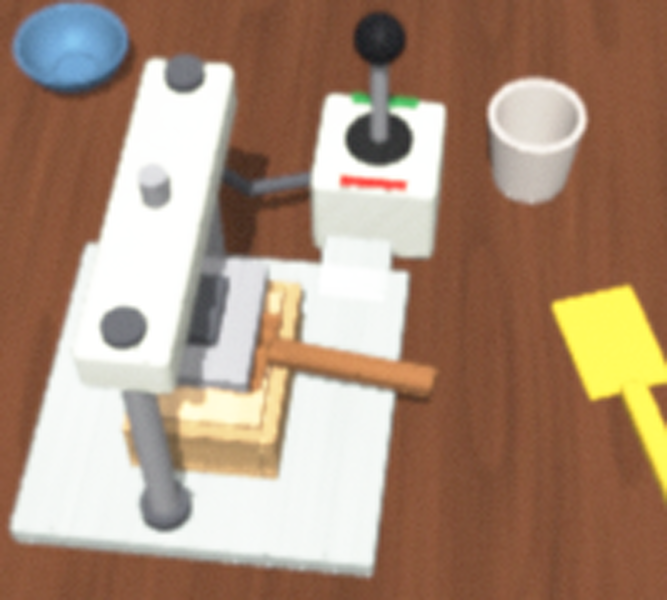

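View pics/cb.png

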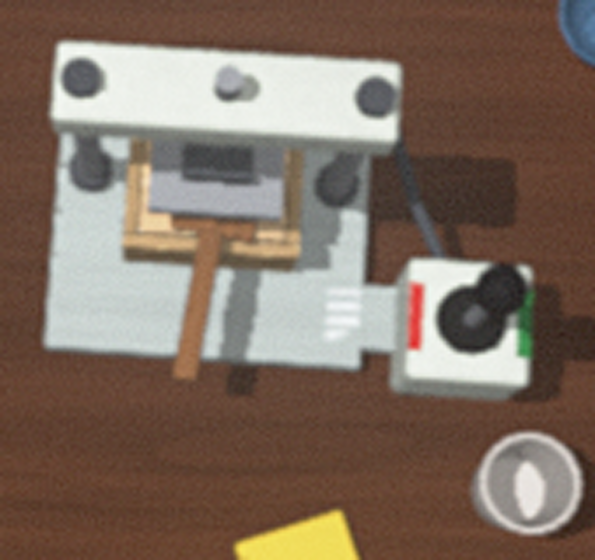

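```bash
cat > m.py <<'E'
from h import *
import pickle
d=pickle.load(open("c0.pkl","rb")); S,T=d["scene"],d["top"]
s=lambda x,y:(210+x/3.3333-.35,120+y/3.3333-.35); t=lambda x,y:(280+x/3.5-.35,140+y/3.5-.35)
def fit(obs,x0):
    def loc(p,X): c,n=np.cos(p[2]),np.sin(p[2]); return [p[0]+c*X[0]-n*X[1],p[1]+n*X[0]+c*X[1],X[2]]
    f=lambda p:np.concatenate([proj(c,loc(p,X))[0]-uv for c,uv,X in obs])
    r=least_squares(f,x0,loss="soft_l1"); print(r.x.round(4), "res",r.fun.reshape(-1,2).round(1).tolist()); return r.x
def tri(a,b):
    (o,u),(q,v)=ray(S,a),ray(T,b); k=np.linalg.lstsq(np.c_[u,-v],q-o,rcond=None)[0]
    A,B=o+k[0]*u,q+k[1]*v; return (A+B)/2,np.linalg.norm(A-B)
P=fit([(T,t(502,287),(-.09,-.19,.18)),(S,s(379,39),(-.09,-.19,.18)),
 (T,t(82,77),(.02,.095,.228)),(T,t(376,97),(.02,-.095,.228)),(S,s(185,72),(.02,-.095,.228)),(S,s(124,327),(.02,.095,.228)),
 (T,t(45,347),(-.12,.12,.02)),(T,t(360,366),(-.12,-.12,.02)),(S,s(375,560),(-.12,.12,.02)),(S,s(408,272),(-.12,-.12,.02)),(S,s(12,530),(.12,.12,.02))],[.7,0,0])
B=fit([(T,(176,221),(.15,.1,.018)),(T,(248,234),(.15,-.1,.018)),(T,(223,345),(-.15,-.1,.018)),(T,(150,329),(-.15,.1,.018)),(S,(312,346),(.15,-.1,.018)),(S,(462,378),(-.15,-.1,.018)),(S,(288,447),(.15,.1,.018))],[.45,.4,0])
for n,a,b in [("end",s(433,379),t(185,374)),("neck",s(278,350),t(208,240)),("knob",s(379,39),t(502,287)),("bottlecap",(261,373),(199,191)),("cup",s(537,107),t(530,480))]:
    p,e=tri(a,b); print(n,p.round(4),round(e,4))
E
python3 m.py
```

```text
[ 0.6508 -0.0161 -0.0594] res [[-0.0, 0.3], [-0.1, -1.0], [-0.5, 0.4], [-0.4, -0.3], [-0.1, 0.8], [0.4, 0.1], [-0.2, -0.3], [0.4, 0.1], [-0.1, 0.4], [0.3, -1.4], [-0.7, -0.8]]
[ 0.4224  0.3559 -0.1817] res [[-1.0, -1.2], [-0.4, -0.6], [-0.3, 1.7], [-2.7, 2.6], [0.6, -4.5], [0.0, -3.2], [-2.0, 0.1]]
end [0.5061 0.0063 0.0797] 0.0028
neck [ 0.607  -0.011   0.0797] 0.0011
knob [ 0.5503 -0.2011  0.1767] 0.0015
bottlecap [0.6315 0.3329 0.142 ] 0.0021
cup [ 0.4336 -0.2396  0.0753] 0.0008
```

Emit:
jog_arm --increments '[[[0,0,-6.6,0,0,0,1],[0,0,-6.6,0,0,0,1],[0,0,0,2.7,3.4,0,1],[0,0,0,2.7,3.4,0,1],[0,0,0,2.7,3.4,0,1]]]' --grip_force 60

```text
time: 0.72
eef_pos: [0.3062, 0.4601, 0.2209]
eef_rot: [3.129, -0.265, -0.001]
ft_force: [0.2, -0.3, -0.7]
width: 0.0854
grip_force: 0.0
```

Emit:
jog_arm --increments '[[[0,0,0,2.7,3.4,0,1],[0,0,0,2.7,3.4,0,1],[0,0,0,2.7,3.4,0,1],[0,0,0,2.7,3.4,0,1],[0,0,0,2.7,3.4,0,1]]]'

```text
time: 1.35
eef_pos: [0.4105, 0.2697, 0.2212]
eef_rot: [3.13, -0.266, -0.001]
ft_force: [1.3, -0.7, -0.3]
width: 0.0853
grip_force: 0.0
```

Emit:
jog_arm --increments '[[[0,0,0,2.7,3.4,0,1],[0,0,0,2.7,3.4,0,1],[0,0,0,2.7,3.4,0,1],[0,0,0,2.7,3.4,0,1],[0,0,0,0,0,0,1]]]'

```text
time: 1.98
eef_pos: [0.4943, 0.1167, 0.2209]
eef_rot: [3.129, -0.272, -0.002]
ft_force: [0.1, -0.3, 0.2]
width: 0.0856
grip_force: 0.0
```

```bash
cat >> h.py <<'E'
from scipy.spatial.transform import Rotation as Ro
def to(P,th):
    "delta in tool axes (deg, cm) to world P with tool down, heading th"
    s=ctrl.sense(); R=Ro.from_rotvec(s["eef_rot"])
    G=Ro.from_matrix(np.c_[[np.cos(th),np.sin(th),0],[np.sin(th),-np.cos(th),0],[0,0,-1]])
    print("t",round(s["time"],2),"pos",np.round(s["eef_pos"],4),"heading",np.round(np.arctan2(*R.as_matrix()[[1,0],0]),3),"turn",np.rad2deg((R.inv()*G).as_rotvec()).round(2),"shift",(R.inv().apply(np.array(P)-s["eef_pos"])*100).round(2),"F",np.round(s["ft_force"],2),"w",round(s["width"],4),"g",round(s["grip_force"],1))
E
python3 -c "
from h import *
print(ctrl.finger_overhang)
to([.5533,-.0018,.097],-.17)"
```

```text
0.022
t 1.98 pos [0.4943 0.1167 0.2209] heading -0.174 turn [ 0.05  0.06 -0.21] shift [ 7.88 10.64 12.39] F [ 0.11 -0.35  0.21] w 0.0856 g 0.0
```

Emit:
jog_arm --increments '[[[0,0,0,2.6,3.5,0,1],[0,0,0,2.6,3.5,1,1],[0,0,0,2.7,3.6,1,1],[0,0,0,0,0,3,1],[0,0,0,0,0,0,1]]]'

```text
time: 2.6
eef_pos: [0.5519, 0.0009, 0.169]
eef_rot: [3.129, -0.267, -0.01]
ft_force: [0.2, 1.2, -0.0]
width: 0.0856
grip_force: 0.0
```

```bash
python3 -c "
from h import *
to([.5533,-.0018,.097],-.17)
a=get('top');b=get('scene')
A=cv2.resize(a['frame'][170:280,300:410,::-1],(400,400),interpolation=2)
B=cv2.resize(b['frame'][170:280,270:380,::-1],(400,400),interpolation=2)
cv2.imwrite('pics/g1.png',np.hstack([A,B]))"
```

```text
t 2.6 pos [0.5519 0.0009 0.169 ] heading -0.17 turn [ 0.12  0.35 -0.  ] shift [0.23 0.23 7.2 ] F [ 0.16  1.18 -0.04] w 0.0856 g 0.0
```

View pics/g1.png

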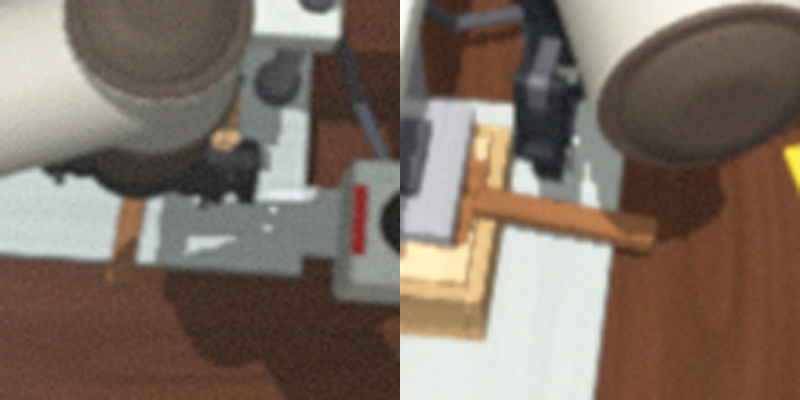

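The fingers straddle the handle in both halves of the crop: at about (60,170) and (235,170), with the handle at (128,235). Next I descend and close.

Emit:
jog_arm --increments '[[[0,0,0,0.1,0.1,2.5,1],[0,0,0,0.1,0.1,2.5,1],[0,0,0,0,0,1.7,1],[0,0,0,0,0,0,1],[0,0,0,0,0,0,1]]]'

```text
time: 3.32
eef_pos: [0.5565, -0.0005, 0.1062]
eef_rot: [-3.13, 0.264, -0.005]
ft_force: [0.3, 0.7, -0.2]
width: 0.0851
grip_force: 0.0
```

```bash
python3 -c "
from h import *
to([.5533,-.0018,.097],-.17)"
```

```text
t 3.33 pos [ 5.565e-01 -5.000e-04  1.062e-01] heading -0.168 turn [-0.05 -0.16  0.11] shift [-0.3   0.19  0.92] F [ 0.29  0.72 -0.22] w 0.0851 g 0.0
```

Emit:
jog_arm --increments '[[[0,0,0,0,0.1,0.9,1],[0,0,0,0,0,0,1],[0,0,0,0,0,0,-1],[0,0,0,0,0,0,-1],[0,0,0,0,0,0,-1]]]'

```text
time: 3.95
eef_pos: [0.5554, -0.0022, 0.0956]
eef_rot: [-3.13, 0.266, -0.0]
ft_force: [-0.1, 0.9, -0.6]
width: 0.0321
grip_force: 0.0
```

Emit:
jog_arm --increments '[[[0,0,0,0,0,0,-1],[0,0,0,0,0,0,-1],[0,0,0,0,0,0,-1],[0,0,0,0,0,0,-1],[0,0,0,0,0,0,-1]]]'

```text
time: 4.58
eef_pos: [0.5553, -0.0022, 0.0955]
eef_rot: [3.13, -0.266, -0.0]
ft_force: [0.2, -0.2, -0.8]
width: -0.0001
grip_force: 0.0
```

```bash
python3 -c "
from h import *
to([.5533,-.0018,.102],-.17)"
```

```text
t 4.58 pos [ 0.5553 -0.0022  0.0955] heading -0.169 turn [0.   0.   0.04] shift [-0.2  -0.   -0.65] F [ 0.18 -0.16 -0.83] w -0.0001 g 0.0
```

```bash
python3 -c "
from h import *
a=get('top');b=get('scene')
A=cv2.resize(a['frame'][170:280,300:410,::-1],(400,400),interpolation=2)
B=cv2.resize(b['frame'][170:280,270:380,::-1],(400,400),interpolation=2)
cv2.imwrite('pics/g2.png',np.hstack([A,B]))
for z in(.06,.0735,.0955): print(z,proj(b,[.5553,-.0022,z]))"
```

```text
0.06 [[316.67744306 233.88464947]]
0.0735 [[316.62006963 230.5444589 ]]
0.0955 [[316.52368948 224.93804501]]
```

View pics/g2.png

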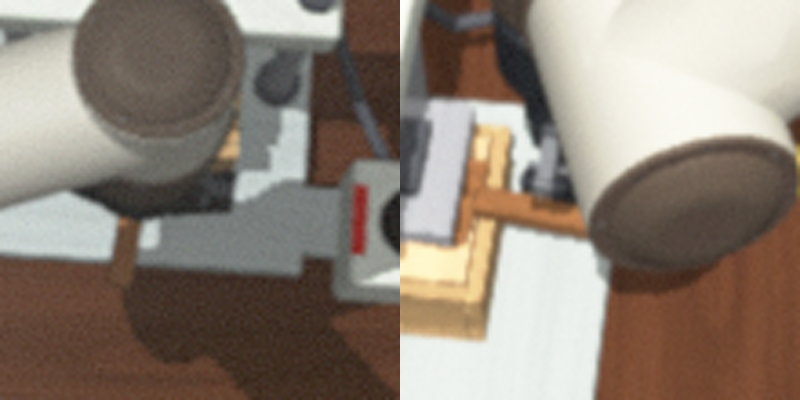

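The handle hasn't moved; its end is still at about (118,282) in the left half of the crop. The fingers shut to zero opening, just above or beside it at (550,195). I'll check the handle's height with a model projection.

```bash
python3 - <<'E'
from m import *
# fit handle: end centre (x,y), ztop, heading ; observed centreline points top face, from first crops
print("handle top tri")
obs=[(T,t(173,373)),(T,t(197,375)),(S,s(437,370)),(S,s(432,389)),(S,s(278,341)),(S,s(272,358)),(T,t(199,240)),(T,t(218,240))]
def pts(p):
    x,y,z,h,l1,l2,l3=p; c,n=np.cos(h),np.sin(h); f=lambda a,b:[x+c*a-n*b,y+n*a+c*b,z]
    return [f(0,.009),f(0,-.009),f(0,-.009),f(0,.009),f(l1,-.009),f(l1,.009),f(l2,.009),f(l3,-.009)]
g=lambda p:np.concatenate([proj(c,P)[0]-uv for (c,uv),P in zip(obs,pts(p))])
r=least_squares(g,[.506,.006,.08,-.17,.1,.1,.1]);print(r.x.round(4));print(r.fun.reshape(-1,2).round(1).tolist())
for z in (.06,.073,.08,.086):
    print(z,*[((q-[270,170])*3.636).round()for q in proj(S,[[.5553,.007,z],[.5553,-.011,z]])])
E
```

```text
[ 0.6508 -0.0161 -0.0594] res [[-0.0, 0.3], [-0.1, -1.0], [-0.5, 0.4], [-0.4, -0.3], [-0.1, 0.8], [0.4, 0.1], [-0.2, -0.3], [0.4, 0.1], [-0.1, 0.4], [0.3, -1.4], [-0.7, -0.8]]
[ 0.4224  0.3559 -0.1817] res [[-1.0, -1.2], [-0.4, -0.6], [-0.3, 1.7], [-2.7, 2.6], [0.6, -4.5], [0.0, -3.2], [-2.0, 0.1]]
end [0.5061 0.0063 0.0797] 0.0028
neck [ 0.607  -0.011   0.0797] 0.0011
knob [ 0.5503 -0.2011  0.1767] 0.0015
bottlecap [0.6315 0.3329 0.142 ] 0.0021
cup [ 0.4336 -0.2396  0.0753] 0.0008
handle top tri
[ 0.5054  0.0064  0.0794 -0.1719  0.1058  0.1015  0.1039]
[[-0.3, 0.5], [-0.1, 1.2], [-0.7, -0.8], [-0.8, 0.3], [0.1, -0.7], [-0.1, 0.8], [-0.9, -0.2], [0.8, 0.1]]
0.06 [169. 245.] [170. 220.]
0.073 [169. 233.] [170. 209.]
0.08 [169. 227.] [170. 202.]
0.086 [169. 221.] [170. 196.]
```

Emit:
jog_arm --increments '[[[0,0,0,0,0,0,1],[0,0,0,0,0,0,1],[0,0,0,0,0,0,1],[0,0,0,0,0,0,1],[0,0,0,0,0,0.7,1]]]'

```text
time: 5.3
eef_pos: [0.5557, -0.0021, 0.0888]
eef_rot: [-3.13, 0.266, -0.002]
ft_force: [0.0, -0.5, -0.0]
width: 0.0855
grip_force: 0.0
```

Emit:
jog_arm --increments '[[[0,0,0,0,0,0,1],[0,0,0,0,0,0,-1],[0,0,0,0,0,0,-1],[0,0,0,0,0,0,-1],[0,0,0,0,0,0,-1]]]'

```text
time: 5.92
eef_pos: [0.5553, -0.0022, 0.0886]
eef_rot: [-3.13, 0.266, -0.0]
ft_force: [1.1, -0.4, -0.1]
width: 0.012
grip_force: 0.0
```

Emit:
jog_arm --increments '[[[0,0,0,0,0,0,-1],[0,0,0,0,0,0,-1],[0,0,0,0,0,0,-1],[0,0,0,0,0,0,-1],[0,0,0,0,0,0,-1]]]'

```text
time: 6.55
eef_pos: [0.5553, -0.0022, 0.0885]
eef_rot: [-3.13, 0.266, 0.0]
ft_force: [-1.0, -0.3, -0.5]
width: 0.0004
grip_force: 0.0
```

```bash
python3 -c "
from h import *
to([.5533,-.0018,.102],-.17)"
```

```text
t 6.55 pos [ 0.5553 -0.0022  0.0885] heading -0.169 turn [-0.    0.    0.03] shift [-0.2  -0.   -1.35] F [-0.97 -0.34 -0.47] w 0.0004 g 0.0
```

```bash
python3 -c "
from h import *
a=get('top');b=get('scene')
A=cv2.resize(a['frame'][190:270,310:390,::-1],(400,400),interpolation=2)
B=cv2.resize(b['frame'][185:265,280:360,::-1],(400,400),interpolation=2)
cv2.imwrite('pics/g3.png',np.hstack([A,B]))
for z in (.0665,.0885): print(z,((proj(b,[[.5553,-.0022,z],[.5663,-.0022,z]])-[280,185])*5+[400,0]).round())"
```

```text
0.0665 [[583. 236.]
 [558. 235.]]
0.0885 [[583. 209.]
 [557. 208.]]
```

View pics/g3.png

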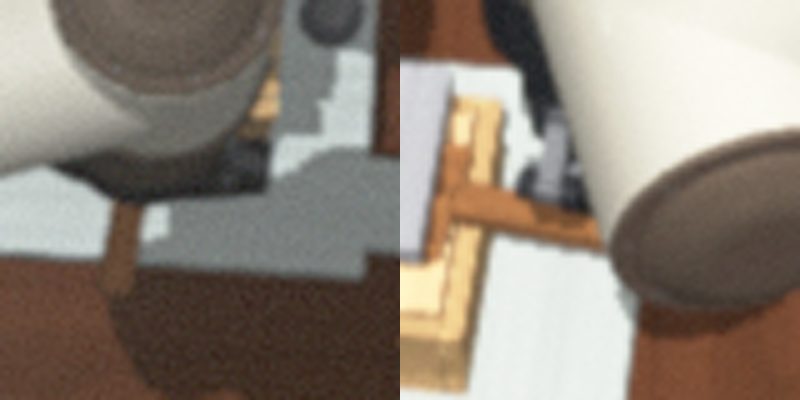

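The fingertips appear at about (550,205) in the right half, still above the handle's top and casting a shadow on it. They are higher than the model says, so I'll go 9 mm lower and try again.

Emit:
jog_arm --increments '[[[0,0,0,0,0,0,1],[0,0,0,0,0,0,1],[0,0,0,0,0,0,1],[0,0,0,0,0,0,1],[0,0,0,0,0,0.9,1]]]'

```text
time: 7.28
eef_pos: [0.5559, -0.002, 0.0798]
eef_rot: [-3.13, 0.266, -0.003]
ft_force: [0.4, 0.9, -0.2]
width: 0.0852
grip_force: 0.0
```

Emit:
jog_arm --increments '[[[0,0,0,0,0,0,1],[0,0,0,0,0,0,-1],[0,0,0,0,0,0,-1],[0,0,0,0,0,0,-1],[0,0,0,0,0,0,-1]]]'

```text
time: 7.9
eef_pos: [0.5553, -0.0022, 0.0796]
eef_rot: [-3.13, 0.266, -0.0]
ft_force: [0.7, -0.3, 0.0]
width: 0.0121
grip_force: 0.0
```

Emit:
jog_arm --increments '[[[0,0,0,0,0,0,-1],[0,0,0,0,0,0,-1],[0,0,0,0,0,0,-1],[0,0,0,0,0,0,-1],[0,0,0,0,0,0,-1]]]'

```text
time: 8.52
eef_pos: [0.5553, -0.0022, 0.0795]
eef_rot: [-3.13, 0.266, -0.0]
ft_force: [-0.2, -0.0, 0.3]
width: 0.0003
grip_force: 0.0
```

```bash
python3 -c "
from h import *
to([.5533,-.0018,.102],-.17)"
```

```text
t 8.53 pos [ 0.5553 -0.0022  0.0795] heading -0.169 turn [-0.   -0.    0.03] shift [-0.2  -0.01 -2.25] F [-0.19 -0.02  0.34] w 0.0003 g 0.0
```

```bash
python3 -c "
from h import *
b=get('scene')
B=cv2.resize(b['frame'][185:245,280:360,::-1],(800,600),interpolation=2)
cv2.imwrite('pics/g4.png',B)
for z in (.0575,.0795,.1): print(z,((proj(b,[[.5553,-.0022,z],[.5663,-.0022,z]])-[280,185])*10).round())"
```

```text
0.0575 [[367. 495.]
 [318. 493.]]
0.0795 [[366. 440.]
 [316. 438.]]
0.1 [[365. 388.]
 [314. 386.]]
```

View pics/g4.png

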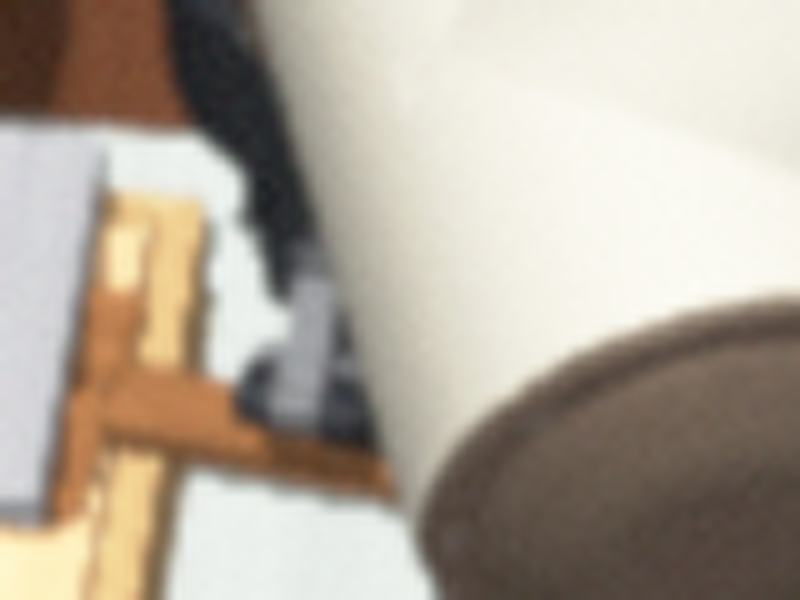

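The fingertips' lower edge is at about (310,435), just above the handle's top face. Going 12 mm lower.

Emit:
jog_arm --increments '[[[0,0,0,0,0,0,1],[0,0,0,0,0,0,1],[0,0,0,0,0,0,1],[0,0,0,0,0,0,1],[0,0,0,0,0,1.2,1]]]'

```text
time: 9.2
eef_pos: [0.5561, -0.002, 0.0679]
eef_rot: [-3.13, 0.266, -0.004]
ft_force: [-0.0, 0.2, 0.1]
width: 0.0853
grip_force: 0.0
```

Emit:
jog_arm --increments '[[[0,0,0,0,0,0,1],[0,0,0,0,0,0,-1],[0,0,0,0,0,0,-1],[0,0,0,0,0,0,-1],[0,0,0,0,0,0,-1]]]' --grip_force 40

```text
time: 9.82
eef_pos: [0.5554, -0.0021, 0.0677]
eef_rot: [-3.13, 0.266, -0.0]
ft_force: [-0.7, -0.3, 0.7]
width: 0.0168
grip_force: 42.5
```

Emit:
jog_arm --increments '[[[0,0,0,0,0,0,-1],[0,0,0,0,0,0,-1],[0,0,0,0,0,0,-1],[0,0,0,0,0,0,-1],[0,0,0,0,0,0,-1]]]'

```text
time: 10.45
eef_pos: [0.5553, -0.0021, 0.0676]
eef_rot: [-3.13, 0.266, -0.0]
ft_force: [-0.2, 0.6, 1.1]
width: 0.0167
grip_force: 42.6
```

```bash
python3 -c "
from h import *
to([.5533,-.0018,.102],-.17)"
```

```text
t 10.45 pos [ 0.5553 -0.0021  0.0676] heading -0.169 turn [-0.   -0.01  0.04] shift [-0.21 -0.   -3.44] F [-0.17  0.59  1.07] w 0.0167 g 42.6
```

Emit:
jog_arm --increments '[[[0,0,0,0,0,0,-1],[0,0,0,0,0,-0.3,-1],[0,0,0,0,0,-0.3,-1],[0,0,0,0,0,0,-1],[0,0,0,0,0,0,-1]]]' --grip_force 60

```text
time: 11.08
eef_pos: [0.5551, -0.0022, 0.0735]
eef_rot: [3.13, -0.266, -0.0]
ft_force: [-0.8, -0.4, -0.4]
width: 0.0156
grip_force: 62.8
```

```bash
python3 -c "
from h import *
to([.5533,-.0018,.102],-.17)
b=get('scene');a=get('top')
A=cv2.resize(a['frame'][190:270,310:390,::-1],(400,400),interpolation=2)
B=cv2.resize(b['frame'][185:265,280:360,::-1],(400,400),interpolation=2)
cv2.imwrite('pics/g5.png',np.hstack([A,B]))"
```

```text
t 11.07 pos [ 0.5551 -0.0022  0.0735] heading -0.17 turn [0.   0.01 0.03] shift [-0.19 -0.01 -2.85] F [-0.78 -0.36 -0.38] w 0.0156 g 62.8
```

View pics/g5.png

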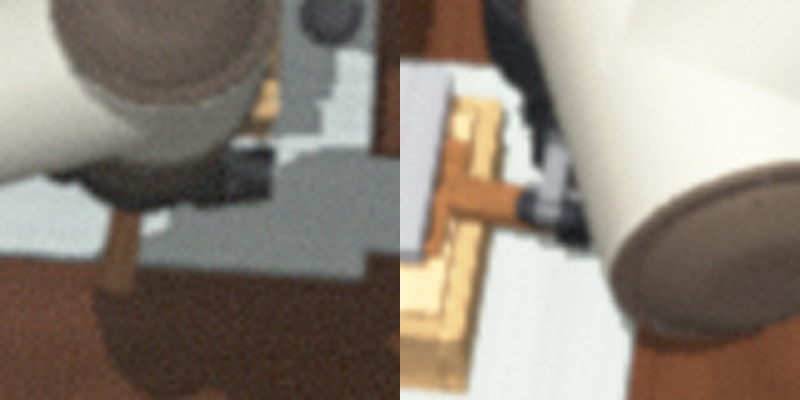

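The fingers now cover the handle's full thickness at about (560,220) in the right half, and the grip is firm. Drawing the paddle out.

Emit:
jog_arm --increments '[[[0,0,0,-1.5,0,0,-1],[0,0,0,-2.5,0,0,-1],[0,0,0,-2.5,0,0,-1],[0,0,0,-2.5,0,0,-1],[0,0,0,-2.5,0,0,-1]]]'

```text
time: 11.8
eef_pos: [0.44, 0.0171, 0.0735]
eef_rot: [3.13, -0.266, -0.001]
ft_force: [-0.4, -0.3, -0.2]
width: 0.0158
grip_force: 62.8
```

```bash
python3 -c "
from h import *
to([.40,.024,.15],-.17)"
```

```text
t 11.8 pos [0.44   0.0171 0.0735] heading -0.17 turn [0.01 0.03 0.03] shift [-4.06 -0.   -7.65] F [-0.36 -0.29 -0.23] w 0.0158 g 62.8
```

Emit:
jog_arm --increments '[[[0,0,0,-1.0,0,-1.0,-1],[0,0,0,-1.0,0,-2.0,-1],[0,0,0,-1.0,0,-2.0,-1],[0,0,0,0,-1.0,-1.5,-1],[0,0,0,0,-2.0,0,-1]]]'

```text
time: 12.42
eef_pos: [0.4184, 0.0524, 0.1407]
eef_rot: [-3.128, 0.267, -0.007]
ft_force: [-0.1, -0.3, -0.6]
width: 0.0161
grip_force: 62.9
```

```bash
python3 -c "
from h import *
to([.37,.364,.15],-.17)
cs=[get('top'),get('scene')]
cv2.imwrite('pics/p1.png',np.hstack([cv2.resize(cs[0]['frame'][160:400,200:440,::-1],(400,400),interpolation=2),cv2.resize(cs[1]['frame'][160:400,270:510,::-1],(400,400),interpolation=2)]))
import pickle;pickle.dump(cs,open('c1.pkl','wb'))
for c in cs:
  f=c['frame'].astype(int);h=cv2.cvtColor(c['frame'],cv2.COLOR_RGB2HSV)
  print(h[215,320],[h[v,u] for v,u in ((230,310),)])"
```

```text
t 12.43 pos [0.4184 0.0524 0.1407] heading -0.17 turn [-0.15 -0.23 -0.  ] shift [-10.04 -29.9   -0.89] F [-0.09 -0.29 -0.6 ] w 0.0161 g 62.9
[ 79  11 185] [array([ 13,  47, 168], dtype=uint8)]
[ 14 150 184] [array([ 54,   6, 229], dtype=uint8)]
```

View pics/p1.png

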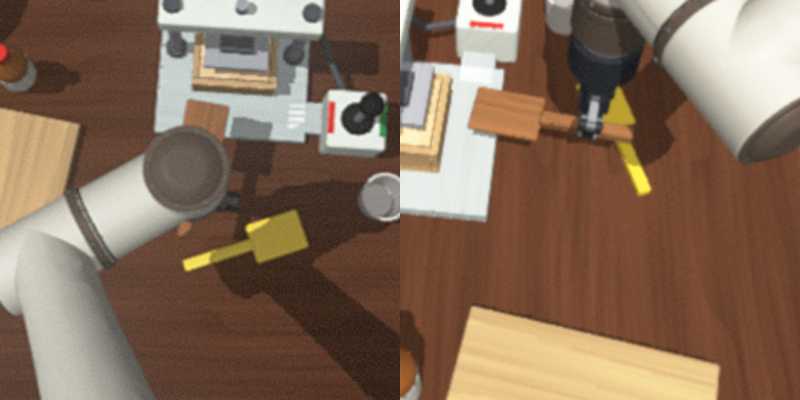

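The paddle is held level: the blade is at about (508,112), the handle end at (631,132) in the right half, and the board corners at (472,307) and (720,364).

```bash
python3 - <<'E' | tail -12
from m import *
cs=pickle.load(open('c1.pkl','rb')); T,S=cs
import m; m.S,m.T=S,T
e,x=tri((408.6,239.2),(310.4,298)); f,y=tri((315,224.8),(324.8,221.2)); print("end",e,x,"front",f,y,"len",np.linalg.norm(f-e))
for n,c,uv in [("+x+y",T,(176,221)),("+x-y",T,(248,234)),("-x-y",T,(223,345)),("-x+y",T,(150,329)),("+x-y",S,(313,345)),("-x-y",S,(462,378)),("+x+y",S,(288,447))]: print(n,atz(c,uv,.018).round(4))
E
```

```text
neck [ 0.607  -0.011   0.0797] 0.0011
knob [ 0.5503 -0.2011  0.1767] 0.0015
bottlecap [0.6315 0.3329 0.142 ] 0.0021
cup [ 0.4336 -0.2396  0.0753] 0.0008
end [0.37207923 0.05995237 0.15156494] 0.006413648139269372 front [0.55788201 0.02642262 0.13904281] 0.0029555915638909873 len 0.18921870989482856
+x+y [0.5848 0.4243 0.018 ]
+x-y [0.5502 0.2293 0.018 ]
-x-y [0.2609 0.284  0.018 ]
-x+y [0.2995 0.4747 0.018 ]
+x-y [0.5505 0.2377 0.018 ]
-x-y [0.2575 0.2909 0.018 ]
+x+y [0.5845 0.4269 0.018 ]
```

Emit:
jog_arm --increments '[[[0,0,0,-0.9,-3.0,0,-1],[0,0,0,-0.9,-3.0,0,-1],[0,0,0,-0.9,-3.0,0,-1],[0,0,0,-0.9,-3.0,0,-1],[0,0,0,-0.9,-3.0,0,-1]]]'

```text
time: 13.15
eef_pos: [0.3981, 0.2078, 0.1388]
eef_rot: [3.13, -0.266, 0.0]
ft_force: [-0.1, -0.6, 0.5]
width: 0.0158
grip_force: 62.9
```

Emit:
jog_arm --increments '[[[0,0,0,-0.9,-3.0,0,-1],[0,0,0,-0.9,-3.0,0,-1],[0,0,0,-0.9,-3.0,0,-1],[0,0,0,-0.9,-3.0,0,-1],[0,0,0,0,0,0,-1]]]'

```text
time: 13.78
eef_pos: [0.3832, 0.3331, 0.1386]
eef_rot: [-3.13, 0.263, -0.001]
ft_force: [-0.3, 0.4, -1.1]
width: 0.0156
grip_force: 62.9
```

```bash
python3 -c "
from h import *
to([.377,.364,.05],-.18)"
```

```text
t 13.78 pos [0.3832 0.3331 0.1386] heading -0.167 turn [-0.02 -0.02  0.72] shift [-1.13 -2.95  8.86] F [-0.33  0.39 -1.05] w 0.0156 g 62.9
```

Emit:
jog_arm --increments '[[[0,0,0.7,-0.6,-1.5,1,-1],[0,0,0,-0.5,-1.4,2,-1],[0,0,0,0,0,2.5,-1],[0,0,0,0,0,2,-1],[0,0,0,0,0,1,-1]]]'

```text
time: 14.4
eef_pos: [0.3769, 0.361, 0.052]
eef_rot: [3.126, -0.286, -0.002]
ft_force: [0.1, -0.1, 0.5]
width: 0.0154
grip_force: 62.9
```

Emit:
jog_arm --increments '[[[0,0,0,0,0,0,-1],[0,0,0,0,0,0.4,-1],[0,0,0,0,0,0.4,-1],[0,0,0,0,0,0.4,-1],[0,0,0,0,0,0,-1]]]'

```text
time: 15.02
eef_pos: [0.3772, 0.3619, 0.0413]
eef_rot: [3.128, -0.285, -0.0]
ft_force: [-0.0, -0.0, -0.6]
width: 0.0159
grip_force: 62.8
```

```bash
python3 - <<'E'
from h import *
import pickle
to([.377,.364,.02],-.18)
cs=[get('top'),get('scene')]; pickle.dump(cs,open('c2.pkl','wb'))
E
```

```text
t 15.03 pos [0.3772 0.3619 0.0413] heading -0.182 turn [ 0.03  0.01 -0.1 ] shift [-0.06 -0.21  2.13] F [-0.02 -0.02 -0.61] w 0.0159 g 62.8
```

Emit:
jog_arm --increments '[[[0,0,0,0,0,0.3,-1],[0,0,0,0,0,0.3,-1],[0,0,0,0,0,0.3,-1],[0,0,0,0,0,0,-1],[0,0,0,0,0,0,-1]]]'

```text
time: 15.75
eef_pos: [0.3773, 0.3621, 0.0325]
eef_rot: [3.129, -0.285, 0.0]
ft_force: [-0.1, 1.1, -0.2]
width: 0.0157
grip_force: 62.8
```

Emit:
jog_arm --increments '[[[0,0,0,0,0,0.2,-1],[0,0,0,0,0,0.2,-1],[0,0,0,0,0,0.1,-1],[0,0,0,0,0,0,-1],[0,0,0,0,0,0,-1]]]'

```text
time: 16.38
eef_pos: [0.3773, 0.3621, 0.0275]
eef_rot: [-3.129, 0.285, -0.0]
ft_force: [-0.3, 0.3, -0.6]
width: 0.0159
grip_force: 62.8
```

```bash
python3 -c "
from h import *
to([.377,.364,.02],-.18)"
```

```text
t 16.38 pos [0.3773 0.3621 0.0275] heading -0.182 turn [-0.  -0.  -0.1] shift [-0.07 -0.18  0.75] F [-0.33  0.29 -0.65] w 0.0159 g 62.8
```

Emit:
jog_arm --increments '[[[0,0,0,0,0,0.2,-1],[0,0,0,0,0,0.1,-1],[0,0,0,0,0,0,-1],[0,0,0,0,0,0,-1],[0,0,0,0,0,0,-1]]]'

```text
time: 17.0
eef_pos: [0.3773, 0.3621, 0.0246]
eef_rot: [-3.129, 0.285, -0.0]
ft_force: [-1.0, 0.1, -0.5]
width: 0.0158
grip_force: 62.9
```

Emit:
jog_arm --increments '[[[0,0,0,0,0,0.1,-1],[0,0,0,0,0,0.1,-1],[0,0,0,0,0,0,-1],[0,0,0,0,0,0,-1],[0,0,0,0,0,0,-1]]]'

```text
time: 17.62
eef_pos: [0.3773, 0.3621, 0.0225]
eef_rot: [3.129, -0.285, 0.0]
ft_force: [-1.0, -0.6, 0.2]
width: 0.0159
grip_force: 62.8
```

```bash
python3 -c "
from h import *
to([.377,.364,.02],-.18);print(ctrl.sense()['wrist_torque'])"
```

```text
t 17.62 pos [0.3773 0.3621 0.0225] heading -0.182 turn [ 0.   -0.   -0.09] shift [-0.07 -0.18  0.25] F [-0.96 -0.55  0.19] w 0.0159 g 62.8
[-0.00443615 -0.0259375   0.0132288 ]
```

Emit:
jog_arm --increments '[[[0,0,0,0,0,0.1,-1],[0,0,0,0,0,0.1,-1],[0,0,0,0,0,0,-1],[0,0,0,0,0,0,-1],[0,0,0,0,0,0,-1]]]'

```text
time: 18.25
eef_pos: [0.3773, 0.3621, 0.0205]
eef_rot: [-3.129, 0.285, -0.0]
ft_force: [-0.1, 0.3, -0.6]
width: 0.0157
grip_force: 62.8
```

```bash
python3 -c "
from h import *
to([.377,.364,.02],-.18);print(ctrl.sense()['wrist_torque'])"
```

```text
t 18.25 pos [0.3773 0.3621 0.0205] heading -0.182 turn [-0.   -0.   -0.09] shift [-0.06 -0.18  0.05] F [-0.14  0.26 -0.56] w 0.0157 g 62.8
[0.03805996 0.06445622 0.02774791]
```

Emit:
jog_arm --increments '[[[0,0,0,0,0,0.1,-1],[0,0,0,0,0,0.1,-1],[0,0,0,0,0,0,-1],[0,0,0,0,0,0,-1],[0,0,0,0,0,0,-1]]]'

```text
time: 18.88
eef_pos: [0.3773, 0.3621, 0.0185]
eef_rot: [-3.129, 0.285, -0.0]
ft_force: [0.3, -0.4, -1.0]
width: 0.0158
grip_force: 62.9
```

```bash
python3 -c "
from h import *
to([.377,.364,.02],-.18);print(ctrl.sense()['wrist_torque'])"
```

```text
t 18.88 pos [0.3773 0.3621 0.0185] heading -0.182 turn [-0.  -0.  -0.1] shift [-0.07 -0.18 -0.15] F [ 0.28 -0.36 -0.96] w 0.0158 g 62.9
[-0.01224807  0.05090714 -0.01712981]
```

Emit:
jog_arm --increments '[[[0,0,0,0,0,0.1,-1],[0,0,0,0,0,0.1,-1],[0,0,0,0,0,0,-1],[0,0,0,0,0,0,-1],[0,0,0,0,0,0,-1]]]'

```text
time: 19.5
eef_pos: [0.3773, 0.3621, 0.0165]
eef_rot: [-3.129, 0.285, -0.0]
ft_force: [0.6, 0.8, -1.2]
width: 0.0157
grip_force: 62.8
```

```bash
python3 -c "
from h import *
to([.377,.364,.02],-.18);print(ctrl.sense()['wrist_torque'])"
```

```text
t 19.5 pos [0.3773 0.3621 0.0165] heading -0.182 turn [-0.   -0.   -0.09] shift [-0.07 -0.18 -0.35] F [ 0.56  0.83 -1.16] w 0.0157 g 62.8
[ 0.0095591   0.03757666 -0.05700226]
```

Emit:
jog_arm --increments '[[[0,0,0,0,0,0.1,-1],[0,0,0,0,0,0.05,-1],[0,0,0,0,0,0,-1],[0,0,0,0,0,0,-1],[0,0,0,0,0,0,-1]]]'

```text
time: 20.12
eef_pos: [0.3773, 0.3621, 0.015]
eef_rot: [-3.129, 0.285, -0.0]
ft_force: [0.6, -1.0, 0.5]
width: 0.0155
grip_force: 62.9
```

```bash
python3 -c "
from h import *
to([.377,.364,.02],-.18);print(ctrl.sense()['wrist_torque'])"
```

```text
t 20.12 pos [0.3773 0.3621 0.015 ] heading -0.182 turn [-0.   -0.   -0.09] shift [-0.07 -0.18 -0.5 ] F [ 0.58 -1.    0.5 ] w 0.0155 g 62.9
[ 0.01096826  0.04623238 -0.06983342]
```

Emit:
jog_arm --increments '[[[0,0,0,0,0,0.1,-1],[0,0,0,0,0,0.05,-1],[0,0,0,0,0,0,-1],[0,0,0,0,0,0,-1],[0,0,0,0,0,0,-1]]]'

```text
time: 20.75
eef_pos: [0.3774, 0.3622, 0.0148]
eef_rot: [-3.129, 0.284, -0.001]
ft_force: [-2.8, -1.8, 9.4]
width: 0.0155
grip_force: 63.9
```

```bash
python3 -c "
from h import *
to([.377,.364,.02],-.18);print(ctrl.sense()['wrist_torque'])"
```

```text
t 20.75 pos [0.3774 0.3622 0.0148] heading -0.181 turn [-0.01 -0.02 -0.06] shift [-0.07 -0.17 -0.52] F [-2.77 -1.76  9.42] w 0.0155 g 63.9
[-0.47994049  0.76260116  0.04880327]
```

Contact felt: 9.4 N, with the moment pointing to the blade side. Easing up slightly and releasing.

Emit:
jog_arm --increments '[[[0,0,0,0,0,-0.1,-1],[0,0,0,0,0,0,-1],[0,0,0,0,0,0,-0.4],[0,0,0,0,0,0,-0.4],[0,0,0,0,0,0,-0.2]]]' --grip_force 25

```text
time: 21.38
eef_pos: [0.3773, 0.362, 0.0143]
eef_rot: [3.128, -0.285, -0.0]
ft_force: [0.3, 0.7, 0.7]
width: 0.034
grip_force: 0.0
```

Emit:
jog_arm --increments '[[[0,0,0,0,0,0,0.2],[0,0,0,0,0,0,0.2],[0,0,0,0,0,-1,0.2],[0,0,0,0,0,-2,0.2],[0,0,0,0,0,-3,0.2]]]'

```text
time: 22.0
eef_pos: [0.3771, 0.3616, 0.0751]
eef_rot: [3.127, -0.285, -0.001]
ft_force: [-1.1, 1.0, 1.1]
width: 0.051
grip_force: 0.0
```

Emit:
jog_arm --increments '[[[0,0,0,0,0,-5,0.2],[0,0,0,0,0,-5,0.2],[0,0,0,0,0,-5,0.2],[0,0,0,0,2,-5,0.2],[0,0,0,0,4,-1,0.2]]]'

```text
time: 22.62
eef_pos: [0.3675, 0.3043, 0.289]
eef_rot: [-3.122, 0.282, -0.007]
ft_force: [1.2, -0.4, -0.3]
width: 0.0515
grip_force: 0.0
```

```bash
python3 - <<'E'
from h import *
import pickle
to([.45,-.2,.22],-.06)
cs=[get('top'),get('scene')]; pickle.dump(cs,open('c3.pkl','wb'))
E
```

```text
t 22.62 pos [0.3675 0.3043 0.289 ] heading -0.18 turn [-0.41 -0.26 -6.89] shift [17.12 48.18  6.61] F [ 1.18 -0.41 -0.28] w 0.0515 g 0.0
```

Emit:
jog_arm --increments '[[[0,0,6.9,0,2,0,-1],[0,0,0,1.4,3.9,0,-1],[0,0,0,1.4,3.9,0,-1],[0,0,0,1.4,3.9,0,-1],[0,0,0,1.4,3.9,0,-1]]]'

```text
time: 23.35
eef_pos: [0.3697, 0.1167, 0.2846]
eef_rot: [-3.106, 0.472, -0.0]
ft_force: [0.8, -0.3, -0.2]
width: 0.0002
grip_force: 0.0
```

```bash
python3 - <<'E'
from h import *
import pickle
to([.544,-.29,.289],-.06)
d0=pickle.load(open('c0.pkl','rb'))
for n in('scene','top'):
    c=get(n); f=c['frame']; h=cv2.cvtColor(f,cv2.COLOR_RGB2HSV).astype(int)
    poly=proj(c,[[.585,.425,.018],[.551,.233,.018],[.259,.288,.018],[.3,.475,.018]]).astype(np.int32)
    m=np.zeros(f.shape[:2],np.uint8); cv2.fillConvexPoly(m,poly,1); m=cv2.erode(m,np.ones((5,5)))
    D=np.abs(f.astype(int)-d0[n]['frame'].astype(int)).sum(2)
    q=((D>80)&(m>0)&(h[...,1]>120)).astype(np.uint8); k,l,st,ce=cv2.connectedComponentsWithStats(q)
    i=1+st[1:,4].argmax(); r=cv2.minAreaRect(np.argwhere(l==i)[:,::-1].astype(np.float32)); b=cv2.boxPoints(r)
    print(n,st[1:,4],"px",r); print(np.array([atz(c,p,.028) for p in b]).round(3)[:,:2].tolist(),"mid",atz(c,r[0],.028).round(3))
E
```

```text
t 23.35 pos [0.3697 0.1167 0.2846] heading -0.301 turn [-1.000e-02 -1.000e-02 -1.383e+01] shift [28.72 33.66 -0.44] F [ 0.84 -0.33 -0.21] w 0.0002 g 0.0
scene [2259] px ((379.0000305175781, 408.5), (106.95820617675781, 34.92512893676758), 14.03624439239502)
[[0.525, 0.368], [0.511, 0.306], [0.316, 0.345], [0.337, 0.404]] mid [0.421 0.357 0.028]
top [856] px ((199.8594512939453, 278.4903259277344), (22.559839248657227, 66.33612060546875), 13.392498016357422)
[[0.353, 0.394], [0.522, 0.363], [0.508, 0.304], [0.34, 0.336]] mid [0.43  0.349 0.028]
```

The paddle lies at about (0.421, 0.357), flat, along the board and within 5 mm of its centre. I turned the tool the wrong way; correcting that, then going round to the stick's -y side.

Emit:
jog_arm --increments '[[[0,0,-6.9,0,0,0,-1],[0,0,-6.9,0,0,0,-1],[0,0,0,2,3.9,0,-1],[0,0,0,2,3.9,0,-1],[0,0,0,2,3.9,0,-1]]]'

```text
time: 24.08
eef_pos: [0.4233, -0.0032, 0.2847]
eef_rot: [-3.14, 0.094, -0.001]
ft_force: [0.5, 0.2, 0.5]
width: -0.0002
grip_force: 0.0
```

Emit:
jog_arm --increments '[[[0,0,0,2,3.9,0,-1],[0,0,0,2,3.9,0,-1],[0,0,0,2,3.9,0,-1],[0,0,0,2,3.9,0,-1],[0,0,0,2,3.9,0,-1]]]'

```text
time: 24.7
eef_pos: [0.5115, -0.2043, 0.2843]
eef_rot: [-3.14, 0.096, 0.0]
ft_force: [1.0, 0.3, -0.1]
width: 0.0
grip_force: 0.0
```

Emit:
jog_arm --increments '[[[0,0,0,2,3.9,0,-1],[0,0,0,1.8,3.9,0,-1],[0,0,0,0,0,0,-1],[0,0,0,0,0,0,-1],[0,0,0,0,0,0,-1]]]'

```text
time: 25.32
eef_pos: [0.5437, -0.2825, 0.2849]
eef_rot: [-3.14, 0.094, -0.001]
ft_force: [0.3, -0.3, 0.6]
width: 0.0001
grip_force: 0.0
```

```bash
python3 -c "
from h import *
to([.544,-.29,.15],-.06)"
```

```text
t 25.32 pos [ 0.5437 -0.2825  0.2849] heading -0.06 turn [-0.   -0.02  0.01] shift [ 0.07  0.75 13.49] F [ 0.31 -0.32  0.64] w 0.0001 g 0.0
```

Emit:
jog_arm --increments '[[[0,0,0,0,0.7,3.5,-1],[0,0,0,0.1,0,3.5,-1],[0,0,0,0,0,3.5,-1],[0,0,0,0,0,2.5,-1],[0,0,0,0,0,0,-1]]]'

```text
time: 25.95
eef_pos: [0.543, -0.2893, 0.1531]
eef_rot: [-3.139, 0.094, 0.006]
ft_force: [0.1, -0.1, 0.1]
width: -0.0003
grip_force: 0.0
```

Emit:
jog_arm --increments '[[[0,0,0,0,-1,0,-1],[0,0,0,0,-1,0,-1],[0,0,0,0,-1,0,-1],[0,0,0,0,0,0,-1],[0,0,0,0,0,0,-1]]]'

```text
time: 26.58
eef_pos: [0.5462, -0.2606, 0.1548]
eef_rot: [3.14, -0.096, 0.001]
ft_force: [-0.2, -0.6, 0.9]
width: 0.0001
grip_force: 0.0
```

```bash
python3 -c "
from h import *
to([.5475,-.234,.155],-.06)"
```

```text
t 26.57 pos [ 0.5462 -0.2606  0.1548] heading -0.061 turn [ 0.01 -0.02 -0.05] shift [-0.03 -2.66 -0.02] F [-0.22 -0.57  0.91] w 0.0001 g 0.0
```

Emit:
jog_arm --increments '[[[0,0,0,0,-1,0,-1],[0,0,0,0,-1,0,-1],[0,0,0,0,-1,0,-1],[0,0,0,0,0,0,-1],[0,0,0,0,0,0,-1]]]'

```text
time: 27.2
eef_pos: [0.548, -0.2306, 0.1545]
eef_rot: [3.14, -0.096, 0.0]
ft_force: [-0.2, -0.0, -0.2]
width: -0.0001
grip_force: 0.0
```

Emit:
jog_arm --increments '[[[0,0,0,0,-0.5,0,-1],[0,0,0,0,-0.5,0,-1],[0,0,0,0,-0.5,0,-1],[0,0,0,0,0,0,-1],[0,0,0,0,0,0,-1]]]'

```text
time: 27.82
eef_pos: [0.549, -0.2158, 0.1547]
eef_rot: [3.14, -0.096, 0.001]
ft_force: [0.8, -0.9, 0.4]
width: 0.0
grip_force: 0.7
```

```bash
python3 -c "
from h import *
to([.5475,-.234,.155],-.06);print(ctrl.sense()['wrist_torque'])"
```

```text
t 27.82 pos [ 0.549  -0.2158  0.1547] heading -0.061 turn [ 0.01 -0.03 -0.06] shift [-0.04  1.82 -0.03] F [ 0.8  -0.94  0.45] w 0.0 g 0.7
[-0.36677898 -0.05743677 -0.02138207]
```

Emit:
jog_arm --increments '[[[0,0,0,0,-0.5,0,-1],[0,0,0,0,-0.5,0,-1],[0,0,0,0,0,0,-1],[0,0,0,0,0,0,-1],[0,0,0,0,0,0,-1]]]'

```text
time: 28.45
eef_pos: [0.5496, -0.2059, 0.1545]
eef_rot: [3.14, -0.096, 0.0]
ft_force: [0.3, -1.6, -0.5]
width: 0.0001
grip_force: 1.1
```

```bash
cat > k.py <<'E'
from h import *
import pickle
to([.5475,-.234,.155],-.06);print(ctrl.sense()['wrist_torque'])
P=[.6508,-.0161]; c,n=np.cos(-.0594),np.sin(-.0594)
d0=pickle.load(open('c0.pkl','rb'))['scene']; S=get('scene')
g=S['frame'].astype(int).sum(2); D=np.abs(S['frame'].astype(int)-d0['frame']).sum(2)
for q in (0,.1,.2,.3,.4,.5,.6):
    lx,ly,z=-.09,-.19+.095*np.sin(q),.085+.095*np.cos(q)
    u=proj(S,[P[0]+c*lx-n*ly,P[1]+n*lx+c*ly,z])[0]; i,j=u.round().astype(int); print(q,u.round(),g[j-3:j+4,i-3:i+4].mean().round())
E
python3 k.py
```

```text
t 28.45 pos [ 0.5496 -0.2059  0.1545] heading -0.061 turn [ 0.   -0.01 -0.07] shift [-0.03  2.82 -0.05] F [ 0.28 -1.56 -0.53] w 0.0001 g 1.1
[-0.66288283 -0.18805575 -0.05207814]
0 [323. 130.] 109.0
0.1 [323. 134.] 95.0
0.2 [322. 137.] 82.0
0.3 [322. 141.] 75.0
0.4 [322. 145.] 77.0
0.5 [321. 149.] 200.0
0.6 [321. 153.] 275.0
```

Emit:
jog_arm --increments '[[[0,0,0,0,-0.5,0,-1],[0,0,0,0,-0.5,0,-1],[0,0,0,0,0,0,-1],[0,0,0,0,0,0,-1],[0,0,0,0,0,0,-1]]]'

```text
time: 29.12
eef_pos: [0.5496, -0.1958, 0.1542]
eef_rot: [-3.14, 0.096, 0.002]
ft_force: [-0.2, -3.8, -3.1]
width: -0.0001
grip_force: 1.7
```

```bash
python3 k.py
```

```text
t 29.12 pos [ 0.5496 -0.1958  0.1542] heading -0.061 turn [-0.01  0.07 -0.08] shift [ 0.03  3.82 -0.08] F [-0.19 -3.79 -3.06] w -0.0001 g 1.7
[-1.08950509  0.14161563 -0.00339638]
0 [323. 130.] 118.0
0.1 [323. 134.] 116.0
0.2 [322. 137.] 100.0
0.3 [322. 141.] 81.0
0.4 [322. 145.] 75.0
0.5 [321. 149.] 85.0
0.6 [321. 153.] 177.0
```

Emit:
jog_arm --increments '[[[0,0,0,0,-0.3,0,-1],[0,0,0,0,-0.3,0,-1],[0,0,0,0,0,0,-1],[0,0,0,0,0,0,-1],[0,0,0,0,0,0,-1]]]'

```text
time: 29.8
eef_pos: [0.5504, -0.1898, 0.1546]
eef_rot: [3.14, -0.096, -0.0]
ft_force: [-0.9, -4.2, -1.9]
width: 0.0
grip_force: 1.8
```

```bash
python3 k.py|head -2
```

```text
t 29.8 pos [ 0.5504 -0.1898  0.1546] heading -0.061 turn [ 0.    0.01 -0.07] shift [-0.02  4.43 -0.04] F [-0.85 -4.16 -1.95] w 0.0 g 1.8
[-1.18565129  0.3325874   0.04246526]
```

Emit:
jog_arm --increments '[[[0,0,0,0,-0.3,0,-1],[0,0,0,0,-0.2,0,-1],[0,0,0,0,0,0,-1],[0,0,0,0,0,0,-1],[0,0,0,0,0,0,-1]]]'

```text
time: 30.48
eef_pos: [0.5506, -0.186, 0.1546]
eef_rot: [3.138, -0.096, -0.0]
ft_force: [-0.4, -8.9, -2.5]
width: 0.0
grip_force: 3.6
```

```bash
python3 k.py|head -2
```

```text
t 30.48 pos [ 0.5506 -0.186   0.1546] heading -0.061 turn [ 0.1   0.01 -0.08] shift [-0.02  4.81 -0.03] F [-0.44 -8.95 -2.49] w 0.0 g 3.6
[-2.43630916  0.18861571  0.01385957]
```

Lid contact shows as a step to 9 N. I'll push on towards about 15 N.

Emit:
jog_arm --increments '[[[0,0,0,0,-0.2,0,-1],[0,0,0,0,-0.2,0,-1],[0,0,0,0,-0.1,0,-1],[0,0,0,0,0,0,-1],[0,0,0,0,0,0,-1]]]'

```text
time: 31.15
eef_pos: [0.5508, -0.1819, 0.1544]
eef_rot: [3.137, -0.097, -0.001]
ft_force: [-0.5, -12.7, -3.2]
width: 0.0002
grip_force: 4.9
```

```bash
python3 k.py|head -2
```

```text
t 31.15 pos [ 0.5508 -0.1819  0.1544] heading -0.062 turn [ 0.17  0.04 -0.09] shift [-0.01  5.22 -0.05] F [ -0.46 -12.71  -3.18] w 0.0002 g 4.9
[-3.52077936  0.12128437  0.05146535]
```

Emit:
jog_arm --increments '[[[0,0,0,0,-0.15,0,-1],[0,0,0,0,-0.1,0,-1],[0,0,0,0,0,0,-1],[0,0,0,0,0,0,-1],[0,0,0,0,0,0,-1]]]'

```text
time: 31.82
eef_pos: [0.5508, -0.1799, 0.1544]
eef_rot: [3.137, -0.097, -0.002]
ft_force: [-0.6, -12.4, -3.9]
width: -0.0002
grip_force: 5.6
```

Emit:
jog_arm --increments '[[[0,0,0,0,0,0,-1],[0,0,0,0,0,0,-1],[0,0,0,0,0,0,-1],[0,0,0,0,0,0,-1],[0,0,0,0,0,0,-1]]]'

```text
time: 32.45
eef_pos: [0.5508, -0.1799, 0.1544]
eef_rot: [3.137, -0.097, -0.002]
ft_force: [-0.8, -13.7, -3.6]
width: -0.0003
grip_force: 5.6
```

Emit:
jog_arm --increments '[[[0,0,0,0,0,0,-1],[0,0,0,0,0,0,-1],[0,0,0,0,0,0,-1],[0,0,0,0,0,0,-1],[0,0,0,0,0,0,-1]]]'

```text
time: 33.08
eef_pos: [0.5508, -0.1799, 0.1544]
eef_rot: [3.137, -0.097, -0.002]
ft_force: [-0.6, -13.7, -4.2]
width: -0.0003
grip_force: 5.6
```

Emit:
jog_arm --increments '[[[0,0,0,0,0,0,-1],[0,0,0,0,0,0,-1],[0,0,0,0,0,0,-1],[0,0,0,0,0,0,-1],[0,0,0,0,0,0,-1]]]'

```text
time: 33.7
eef_pos: [0.5508, -0.1799, 0.1544]
eef_rot: [3.136, -0.097, -0.002]
ft_force: [-0.7, -14.1, -3.7]
width: 0.0002
grip_force: 5.6
```

Emit:
jog_arm --increments '[[[0,0,0,0,0,0,-1],[0,0,0,0,0,0,-1],[0,0,0,0,0,0,-1],[0,0,0,0,0,0,-1],[0,0,0,0,0,0,-1]]]'

```text
time: 34.33
eef_pos: [0.5508, -0.1799, 0.1544]
eef_rot: [3.137, -0.097, -0.002]
ft_force: [-1.6, -13.7, -3.7]
width: 0.0
grip_force: 5.6
```

Held firm at about 14 N for 2.5 s. Retreating slowly with the stick following.

Emit:
jog_arm --increments '[[[0,0,0,0,0.8,0,-1],[0,0,0,0,0.8,0,-1],[0,0,0,0,0.8,0,-1],[0,0,0,0,0.8,0,-1],[0,0,0,0,0.8,0,-1]]]'

```text
time: 34.95
eef_pos: [0.5489, -0.2172, 0.1542]
eef_rot: [-3.139, 0.096, -0.0]
ft_force: [1.1, -1.4, 0.1]
width: 0.0002
grip_force: 0.4
```

Emit:
jog_arm --increments '[[[0,0,0,0,0.8,0,-1],[0,0,0,0,0.8,0,-1],[0,0,0,0,1.5,0,-1],[0,0,0,0,2,0,-1],[0,0,0,0,2,0,-1]]]'

```text
time: 35.58
eef_pos: [0.5442, -0.2896, 0.1545]
eef_rot: [-3.14, 0.097, 0.0]
ft_force: [-0.4, -0.1, 0.4]
width: 0.0003
grip_force: 0.0
```

Emit:
jog_arm --increments '[[[0,0,0,0,1,0,-1],[0,0,0,0,0,-3,-1],[0,0,0,0,0,-5,-1],[0,0,0,0,0,-2,-1],[0,0,0,0,0,0,-1]]]'

```text
time: 36.2
eef_pos: [0.5445, -0.2986, 0.2564]
eef_rot: [3.139, -0.096, 0.007]
ft_force: [-0.2, 1.3, 0.1]
width: -0.0001
grip_force: 0.0
```

Emit:
jog_arm --increments '[[[0,0,0,0,0,0,-1],[0,0,0,0,0,0,-1],[0,0,0,0,0,0,-1],[0,0,0,0,0,0,-1],[0,0,0,0,0,0,-1]]]'

```text
time: 36.83
eef_pos: [0.5438, -0.2981, 0.2544]
eef_rot: [-3.14, 0.096, 0.0]
ft_force: [0.7, -0.1, 0.4]
width: -0.0002
grip_force: 0.0
```

```bash
python3 k.py; python3 - <<'E'
from h import *
import pickle
d0=pickle.load(open('c0.pkl','rb'))
for n,pts in (('scene',dict(cup=(370,162),bottle=(265,385),paddle=(379,408))),('top',dict(knob=(423,223),cup=(431,278),bottle=(207,200)))):
    f=get(n)['frame'].astype(int)
    for k,(u,v) in pts.items(): print(n,k,np.abs(f-d0[n]['frame'])[v-12:v+13,u-12:u+13].mean().round(1))
E
```

```text
t 36.83 pos [ 0.5438 -0.2981  0.2544] heading -0.061 turn [-0.    0.01 -0.07] shift [-0.02 -6.42  9.94] F [ 0.67 -0.09  0.37] w -0.0002 g 0.0
[ 0.02158352 -0.01558532 -0.0190758 ]
0 [323. 130.] 148.0
0.1 [323. 134.] 122.0
0.2 [322. 137.] 146.0
0.3 [322. 141.] 288.0
0.4 [322. 145.] 376.0
0.5 [321. 149.] 436.0
0.6 [321. 153.] 460.0
scene cup 1.9
scene bottle 2.1
scene paddle 43.7
top knob 130.0
top cup 46.0
top bottle 3.4
```

```bash
python3 -c "
from h import *
print(ctrl.close_job())"
```

```text
the job is handed in; nothing more can be done
None
```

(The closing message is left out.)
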